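# Find the oil cruet whose neck bush takes the stopper

## Task

The three white oil cruets came back from washing with their steel neck bushes mixed up, and only one of them now takes the steel stopper all the way down. Try the stopper gently in the necks, never forcing it, until its collar sits fully down on a rim; leave that cruet closed and standing where it is. Stand the other two cruets upright on the wooden tray to go back, without knocking anything over or disturbing the salt, the pepper mill or the spoon.

Things in the scene. Friction and masses are not known exactly. Their poses are not given: they have to be found in the camera images.
- cruet_a: one of three alike squat white stoneware oil cruets, loose, upright, 0.4 kg, 98 mm tall, round about its z axis; origin at the centre of its underside, z up. Foot 58 mm across, belly 69 mm across at 30 mm up, neck 40 mm across from 66 to 90 mm up (grip here), lip 42 mm across. A loose steel bush stands in the neck; which cruet has the bush that fits changes every time
- cruet_b: one of three alike squat white stoneware oil cruets, loose, upright, 0.4 kg, 98 mm tall, round about its z axis; origin at the centre of its underside, z up. Foot 58 mm across, belly 69 mm across at 30 mm up, neck 40 mm across from 66 to 90 mm up (grip here), lip 42 mm across. A loose steel bush stands in the neck; which cruet has the bush that fits changes every time
- cruet_c: one of three alike squat white stoneware oil cruets, loose, upright, 0.4 kg, 98 mm tall, round about its z axis; origin at the centre of its underside, z up. Foot 58 mm across, belly 69 mm across at 30 mm up, neck 40 mm across from 66 to 90 mm up (grip here), lip 42 mm across. A loose steel bush stands in the neck; which cruet has the bush that fits changes every time
- cruet_a_rim (a point): centre of the rim plane on top of this cruet's neck, 98 mm up, z up. The bush in the neck: 27 mm across, top face 1 mm below the rim, bore 21.5 mm at its mouth. It leans to one side of its play, so its bore lies up to 2.2 mm off this point, in any direction. One of the three bushes is 21.5 mm all the way down, the other two narrow to 17 mm some way down
- cruet_b_rim (a point): centre of the rim plane on top of this cruet's neck, 98 mm up, z up. The bush in the neck: 27 mm across, top face 1 mm below the rim, bore 21.5 mm at its mouth. It leans to one side of its play, so its bore lies up to 2.2 mm off this point, in any direction. One of the three bushes is 21.5 mm all the way down, the other two narrow to 17 mm some way down
- cruet_c_rim (a point): centre of the rim plane on top of this cruet's neck, 98 mm up, z up. The bush in the neck: 27 mm across, top face 1 mm below the rim, bore 21.5 mm at its mouth. It leans to one side of its play, so its bore lies up to 2.2 mm off this point, in any direction. One of the three bushes is 21.5 mm all the way down, the other two narrow to 17 mm some way down
- stopper: the one loose steel stopper, 62 mm tall, 0.11 kg, round about its z axis, at first standing upright on its stem's flat end on the worktop. Origin at the centre of that end, z up. Stem 20 mm across, 28 mm long, hardly bevelled; collar 40 mm across, 28 to 32 mm up; cylindrical knob 24 mm across, 32 to 62 mm up (grip here, fingertips above the collar)
- stopper_collar (a point): centre of the collar's underside, 28 mm above the stem's end. Stem lightly pushed (about 5 N) in a neck: collar comes to rest on the rim = it fits; stops 12 or 18 mm above the rim = this bush is too narrow; stops about 27 mm above = the stem stands on the bush's face beside the bore, shift it a little. Over about 25 N on a cruet is forcing
- tray: low wooden serving tray, fixed, 250 x 140 mm (long along its x), 20 mm high, rails 9 mm thick all round, a small dark metal grip at each short end; origin at the centre of its underside, floor 8 mm up. Two cruets fit side by side along its x axis, about 55 mm either side of its centre
- salt_shaker: salt shaker, glass with grey top, 44 mm across, 90 mm tall; a bystander, leave it where it is. Origin at the centre of its underside
- pepper_mill: dark turned wooden pepper mill, 58 mm across, 150 mm tall; a bystander, leave it where it is. Origin at the centre of its underside
- table_spoon: steel table spoon, 199 mm long, lying flat; a bystander, leave it where it is. Origin at the centre of its underside
There are look-alikes about, which are no part of the job. What is shaped like the cruet_c but pink is not meant.

How it is judged:
By the outcome, as a careful person would: the job done as asked, in the order asked, and still so for the second after the job is handed in, with the robot touching nothing.
It also fails if it takes over 72 s, if anything falls off the work surface, if the arm or the gripper's body presses on something with over 40 N, if the wrist force passes 120 N, or if a joint passes its speed limit or range.

## Robot

A 7-joint arm with a two-finger parallel gripper is mounted at the origin on a cart in front of the work surface, level with it; the furniture and walls round the work are solid. World frame = base frame: x ahead of the robot, y to its left, z up, the work surface at z = 0. Lengths are in m, angles in rad, forces in N, time in s.
With the tool pointing down it reaches from about 0.425 to 0.825 m from the base axis. Payload 3.6 kg.
Tool frame: the origin (TCP) lies where the fingers leave the gripper's body, on its centre line; the fingertips stand 73 mm ahead of it and the grasp point (between the pads) lies 54 mm ahead of it; z points along the fingers, y is the line along which they close (so a half turn about z gives the same grasp; the last joint's range is limited). The gripper opens to 85 mm and grips with 20 to 120 N. Pads are 22 mm wide; open, the fingers measure 114 mm over their backs; the gripper's body (76 mm by 85 mm) begins 54 mm behind the grasp point. The pads swing forward as they close: fully open they stand 13 mm farther back than shut.
Start: joints at [1.157, 0.615, -0.013, 1.423, 0.008, 1.103, -0.04], TCP at [0.246, -0.602, 0.304] pointing down, gripper open.
Joint ranges: [-3.12, 3.12], [-0.3, 2.06], [-1.34, 1.32], [0.26, 2.42], [-1.36, 4.5], [0.01, 1.98], [-2.84, 2.84]. Speed limits (rad/s): [2.79, 2.79, 3.14, 3.14, 3.14, 3.14, 3.14].

## Interface

Orientations are given as a unit quaternion [x, y, z, w].
In Python, from station import arm, snapshot, camera_info, ticket gives the robot as it stands. Calls block until the motion is done:
- arm.movep(position, orientation): joint-space move of the TCP to a pose.
- arm.line_to(position, velocity=0.15, ori=None): straight line of the TCP; ori=None keeps the orientation; velocity is the mean speed in m/s.
- arm.move_j(angles): joint-space move.
- arm.move_gripper(opening, effort=None): opening from 0.0 (shut) to 1.0 (fully open); effort is the grip in N (None keeps the last); returns when the fingers have stopped.
- arm.pause(seconds).
- arm.ik(position, orientation): joint angles nearest the present ones, or None.
- snapshot(name): name is "side" or "top" or "wrist"; returns the picture (384x512x3 uint8, blue, green, red); there is no depth.
- camera_info(name): a dict with "fx", "fy", "cx", "cy" (pixels), "R" (3x3) and "t" (3): a world point X has camera coordinates R X + t; the wrist camera has in their place "T_tool_cam" (4x4, takes a point from camera to tool coordinates, whose origin is the TCP and whose axes are the flange's). Camera axes: x right, y down, z forward; pixel columns grow to the right and rows downward; lengths in m; the calibration is good to about 2 mm. A picture is of the moment at which its call begins: read the wrist's pose just before it. camera_info takes no time and is no camera call.
A pose or a line that the arm cannot do raises arm.MotionError and nothing moves.
- ticket.finish_job(): hands the job in; it is judged then, once.
Readings, each from a call of its own:
- arm.read_time(): time.
- arm.read_joint_positions(): joint angles.
- arm.read_dq(): joint speeds.
- arm.read_effort(): joint torques, N m.
- arm.read_tool_pos(): TCP position.
- arm.read_eef_rot(): TCP orientation.
- arm.read_ft_force(): force on the tool from outside, world axes, zero at the start.
- arm.read_wrist_torque(): the same for the moment, N m.
- arm.read_opening(): opening from 0.0 (shut) to 1.0 (fully open).
- arm.read_finger_force(): force on a finger pad.
Only numpy, scipy, OpenCV 4.12 (cv2) and the standard library are available. Lean on these libraries where they do the work, as an engineer would, in place of code of your own. Each camera call takes 0.05 s, during which the arm holds its last target. There are 200 camera calls.

## Working session

There is one attempt and no reset: what is moved stays moved. The work goes in short steps, each a Python script; the robot and the scene stay as the last script left them, time stands still between calls to the robot, and variables do not carry over. Pictures are saved under pics/ and viewed, at most 10 in all, crops included, and the job is handed in when it is done.

```bash
ls; mkdir -p pics; python3 - <<'E'
from station import arm, snapshot, camera_info
import cv2
for n in ("top","side"):
    cv2.imwrite(f"pics/{n}0.png",cv2.resize(snapshot(n),(800,600),interpolation=cv2.INTER_CUBIC))
    c=camera_info(n); print(n,{k:(v if not hasattr(v,'round') else v) for k,v in c.items()})
print(camera_info("wrist"),arm.read_time(),arm.read_eef_rot(),arm.read_tool_pos(),arm.read_joint_positions(),arm.read_opening())
E
```

```text
pics
top {'fx': 492.8800305400445, 'fy': 492.8800305400445, 'cx': 255.14842535642504, 'cy': 192.14520082572426, 'R': array([[-2.78104396e-02, -9.99613189e-01, -2.28813010e-04],
       [-9.95557761e-01,  2.77182093e-02, -8.99802501e-02],
       [ 8.99517871e-02, -2.27459374e-03, -9.95943524e-01]]), 't': array([0.01275507, 0.57269286, 1.46278443])}
side {'fx': 407.92217001448216, 'fy': 407.92217001448216, 'cx': 263.09957292830603, 'cy': 190.5707240776904, 'R': array([[-0.84944781, -0.52758714, -0.00949878],
       [-0.30116154,  0.49951297, -0.81227368],
       [ 0.43328991, -0.68712343, -0.58319915]]), 't': array([0.4594339 , 0.2338741 , 0.68912769])}
{'fx': 328.4238755881065, 'fy': 328.4238755881065, 'cx': 260.18296573716646, 'cy': 189.4486214547222, 'T_tool_cam': array([[-1.54225484e-03, -9.62896960e-01, -2.69864902e-01,
         6.87754384e-02],
       [ 9.99998769e-01, -1.56324273e-03, -1.37147388e-04,
        -5.99439647e-04],
       [-2.89805543e-04, -2.69864781e-01,  9.62898186e-01,
        -7.05499352e-02],
       [ 0.00000000e+00,  0.00000000e+00,  0.00000000e+00,
         1.00000000e+00]])} 0.1 [ 9.81254139e-01  1.92714585e-01 -2.35245743e-04 -1.16075843e-03] [ 0.24562161 -0.6012297   0.30282947] [ 1.15646795  0.61583635 -0.01259013  1.42478507  0.00806471  1.10338934
 -0.04040074] 1.0023191025934255
```

View pics/top0.png

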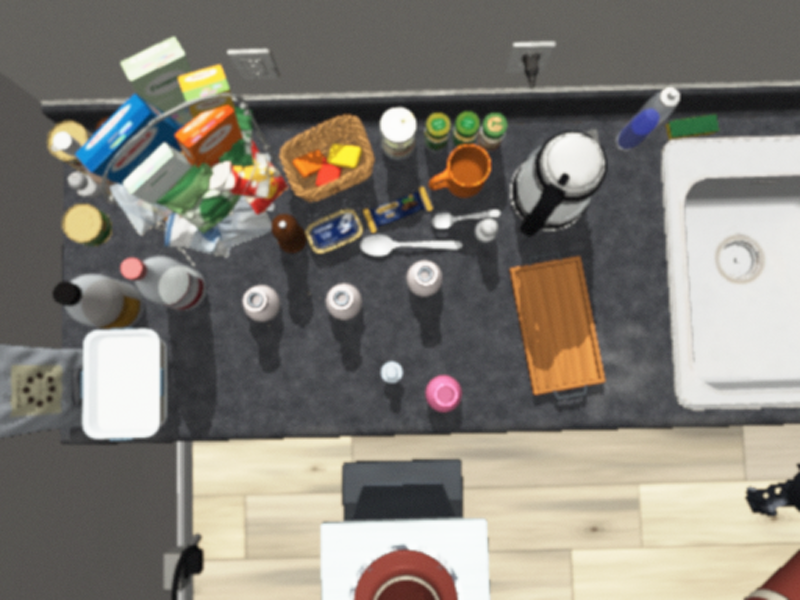

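View pics/side0.png

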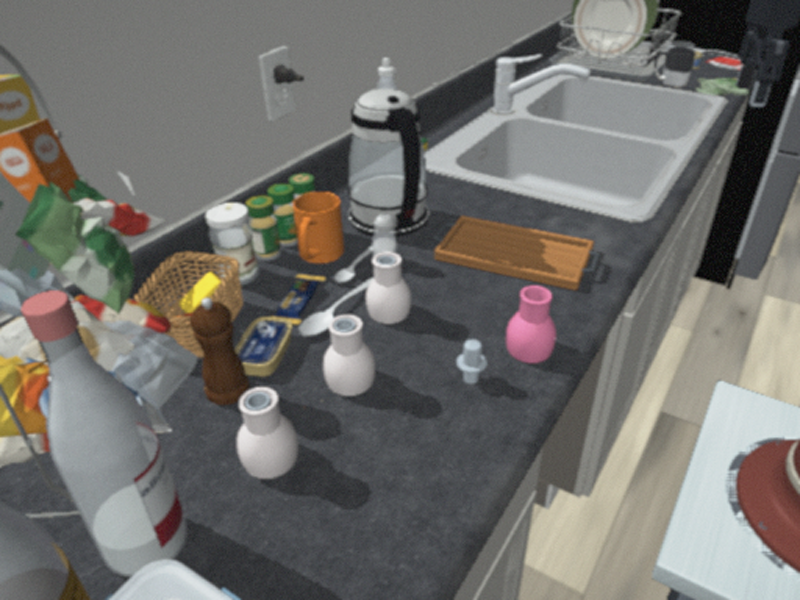

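The top view (800x600) shows three white cruets with their rims at (260,300), (343,298) and (426,276). The pink look-alike at (443,393) is ruled out by its colour. The stopper is at (391,372) and the tray is centred near (557,327). The mill is at (287,232), the salt at (486,230) and the large spoon at (410,245). The side view agrees: whites at (262,402), (346,327) and (387,263), all with steel bushes, and the stopper at (472,360).

```bash
cat > h.py <<'E'
from station import arm, snapshot, camera_info, ticket
import numpy as np, cv2
from scipy.spatial.transform import Rotation as Rn
def quat(yaw):  # tool down, tool x at angle yaw
    return np.array([np.cos(yaw/2),np.sin(yaw/2),0,0])
def ray(c,uv,z):
    d=np.array([(uv[0]-c["cx"])/c["fx"],(uv[1]-c["cy"])/c["fy"],1.])
    o=-c["R"].T@c["t"]; d=c["R"].T@d
    return o+d*(z-o[2])/d[2]
def proj(c,X):
    p=c["R"]@np.asarray(X)+c["t"]; return np.array([c["fx"]*p[0]/p[2]+c["cx"],c["fy"]*p[1]/p[2]+c["cy"]])
def wrist():
    p=np.array(arm.read_tool_pos()); R=Rn.from_quat(arm.read_eef_rot()).as_matrix()
    im=snapshot("wrist"); c=dict(camera_info("wrist")); T=c["T_tool_cam"]
    Rwc=R@T[:3,:3]; t=R@T[:3,3]+p
    c["R"]=Rwc.T; c["t"]=-Rwc.T@t
    return im,c
E
python3 - <<'E'
from h import *
t=camera_info("top"); s=camera_info("side"); k=1.5625
P={"c1":((260,299),(261,402),.098),"c2":((343,297),(346,326),.098),"c3":((426,273),(387,262),.098),"stop":((391,372),(473,345),.062)}
for n,(a,b,z) in P.items():
    A=ray(t,np.array(a)/k,z);B=ray(s,np.array(b)/k,z); print(n,A.round(4),B.round(4),np.hypot(*A[:2]).round(3))
for n,a,z in [("traycorner",(511,267),.02),("tc",(580,258),.02),("tc",(604,383),.02),("tc",(534,394),.02),("mill",(287,225),.15),("salt",(487,225),.09),("pink",(443,390),.098),("spoonL",(362,245),.0),("spoonR",(461,245),0)]:
    print(n,ray(t,np.array(a)/k,z)[:2].round(3))
for yaw in np.radians(range(-180,180,30)):
    o=[]
    for n,(a,b,z) in P.items():
        X=ray(t,np.array(a)/k,z); q=arm.ik([X[0],X[1],.2],quat(yaw)); o.append(None if q is None else [round(float(q[0]),1),round(float(q[6]),1)])
    print(round(np.degrees(yaw)),o)
E
```

```text
c1 [0.5757 0.2519 0.098 ] [0.5698 0.2632 0.098 ] 0.628
c2 [0.5751 0.0992 0.098 ] [0.5705 0.1066 0.098 ] 0.584
c3 [ 0.6153 -0.0548  0.098 ] [ 0.6094 -0.0456  0.098 ] 0.618
stop [0.4352 0.015  0.062 ] [0.4345 0.0176 0.062 ] 0.436
traycorner [ 0.632 -0.224]
tc [ 0.646 -0.359]
tc [ 0.403 -0.393]
tc [ 0.385 -0.258]
mill [0.702 0.193]
salt [ 0.703 -0.172]
pink [ 0.4   -0.079]
spoonL [0.687 0.066]
spoonR [ 0.681 -0.13 ]
-180 [[-0.0, 0.6], [0.2, 0.8], [0.5, 1.1], [0.4, 0.9]]
-150 [[0.1, 1.0], [0.4, 1.1], [0.6, 1.4], [0.6, 1.1]]
-120 [[0.1, 1.4], [0.4, 1.6], [0.6, 1.9], [0.6, 1.6]]
-90 [[0.1, 1.9], [0.4, 2.1], [-0.2, -2.7], [0.6, 2.1]]
-60 [[-1.0, -2.3], [-0.4, -2.6], [-0.1, -2.3], [-0.2, -2.5]]
-30 [[-0.5, -2.5], [-0.3, -2.2], [-0.0, -1.9], [-0.1, -2.1]]
0 [[-0.4, -2.1], [-0.2, -1.8], [0.0, -1.5], [-0.1, -1.7]]
30 [[-0.3, -1.7], [-0.1, -1.4], [0.1, -1.1], [0.0, -1.3]]
60 [[-0.2, -1.3], [-0.0, -0.9], [0.2, -0.7], [0.1, -0.8]]
90 [[-0.1, -0.8], [0.0, -0.5], [0.3, -0.2], [0.2, -0.4]]
120 [[-0.1, -0.4], [0.1, -0.1], [0.3, 0.2], [0.3, 0.0]]
150 [[-0.0, 0.1], [0.2, 0.4], [0.4, 0.7], [0.3, 0.4]]
```

```bash
python3 - <<'E'
from h import *
import pickle
Y=np.pi/2; L={}
V={"tray":[.51,-.31,.45],"c3":[.612,-.050,.275],"c2":[.573,.103,.275],"c1":[.573,.257,.275],"stop":[.437,.016,.25]}
arm.movep(V["tray"],quat(Y)); 
for n,p in V.items():
    if n!="tray": arm.movep(p,quat(Y))
    arm.pause(.15); im,c=wrist(); L[n]=(im,c); print(n,arm.read_time(),np.round(arm.read_tool_pos(),4))
pickle.dump(L,open("L.pkl","wb"))
cr=[L[n][0] for n in ("tray","c3","c2","stop")]
m=np.vstack([np.hstack([cv2.resize(a,(400,300),interpolation=cv2.INTER_AREA) for a in cr[:2]]),np.hstack([cv2.resize(a,(400,300),interpolation=cv2.INTER_AREA) for a in cr[2:]])])
cv2.imwrite("pics/w1.png",m)
E
```

```text
tray 1.85 [ 0.5094 -0.3112  0.4494]
c3 3.3 [ 0.6122 -0.0517  0.2757]
c2 4.175 [0.5736 0.1008 0.2748]
c1 5.0417 [0.5739 0.2546 0.2749]
stop 6.3167 [0.4379 0.0171 0.2501]
```

View pics/w1.png

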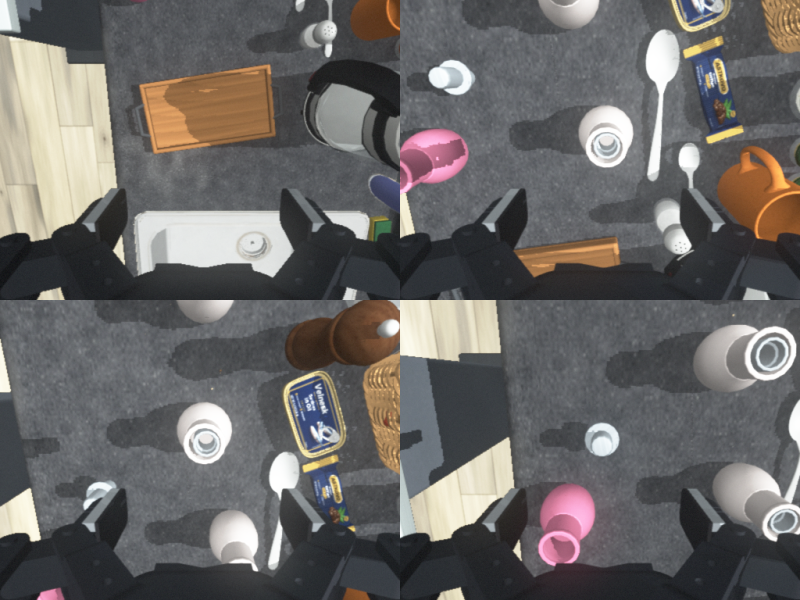

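The wrist montage is cut in quarters of 400x300. It shows the tray at (208,110), c3's rim at (606,147), c2's rim at (205,443) and the stopper at (602,439), with the pink one beside it. Next is one enlarged crop of the bores to confirm and measure them.

```bash
python3 - <<'E'
from h import *
import pickle
L=pickle.load(open("L.pkl","rb")); out=[]
for n in ("c3","c2","c1","stop"):
    im,c=L[n]; x,y=262,188; h=(40,30) 
    r=im[y-38:y+37,x-50:x+50]; r=cv2.resize(r,(400,300),interpolation=cv2.INTER_CUBIC); out.append(r)
cv2.imwrite("pics/w2.png",np.vstack([np.hstack(out[:2]),np.hstack(out[2:])]))
E
```

```text
(no output)
```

View pics/w2.png

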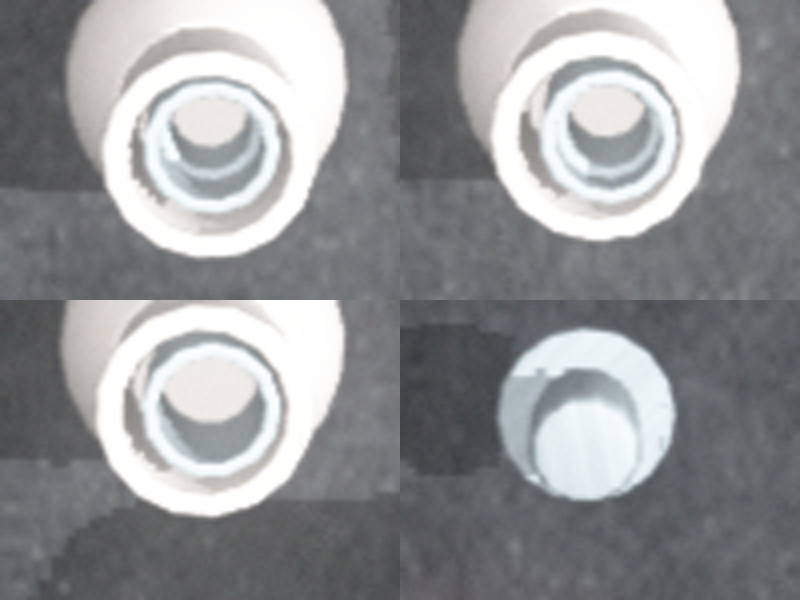

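The crops show a narrowing step inside the bores of c3 (210,135) and c2 (607,130). c1 (211,411) is straight all the way down, so I'll try it first. The stopper at (587,415) is upright, with its collar and knob visible.

```bash
cat >> h.py <<'E'
def circ_bbox(c,X,r):
    a=np.linspace(0,2*np.pi,180); P=np.array([proj(c,[X[0]+r*np.cos(t),X[1]+r*np.sin(t),X[2]]) for t in a])
    return np.r_[P.min(0),P.max(0)]
def fit_circle(c,bbox,z,r):
    from scipy.optimize import least_squares
    m=np.array([(bbox[0]+bbox[2])/2,(bbox[1]+bbox[3])/2]); x0=ray(c,m,z)[:2]
    f=least_squares(lambda x:circ_bbox(c,[x[0],x[1],z],x[2])-bbox,[*x0,r])
    return f.x
E
python3 - <<'E'
from h import *
import pickle
L=pickle.load(open("L.pkl","rb"))
def full(b,ox,oy): return np.array([212+(b[0]-ox+.5)/4-.5,150+(b[1]-oy+.5)/4-.5,212+(b[2]-ox+.5)/4-.5,150+(b[3]-oy+.5)/4-.5])
for n,k,b,o,z,r in [("c1","bush",(142,343,281,478),(0,300),.097,.0135),("c2","bush",(544,69,680,202),(400,0),.097,.0135),("c3","bush",(144,78,279,213),(0,0),.097,.0135),
  ("c1","rim",(96,303,325,516),(0,300),.098,.021),("c2","rim",(492,30,708,240),(400,0),.098,.021),("c3","rim",(103,50,318,257),(0,0),.098,.021),("stop","collar",(498,328,676,501),(400,300),.032,.020),("stop","knob",(531,398,641,500),(400,300),.062,.012)]:
    print(n,k,(fit_circle(L[n][1],full(b,*o),z,r)*1000).round(1))
im,c=L["tray"]
for uv in [(140,83),(271,66),(275,138),(153,153)]: print(ray(c,np.array(uv)*1.28,.02)[:2].round(4))
E
```

```text
c1 bush [577.6 263.1  13.5]
c2 bush [577.4 104.4  13.4]
c3 bush [616.1 -50.6  13.5]
c1 rim [577.3 263.2  21.7]
c2 rim [575.  104.5  21.1]
c3 rim [615.9 -52.2  21.1]
stop collar [436.9  15.8  20.1]
stop knob [436.8  16.   11. ]
[ 0.3891 -0.2545]
[ 0.6345 -0.225 ]
[ 0.6516 -0.3624]
[ 0.4058 -0.3927]
```

```bash
cat >> h.py <<'E'
def goto(p,v=.1,n=2):
    """line_to with correction of the steady xy(z) residual"""
    p=np.array(p,float); cmd=p.copy()
    for i in range(n):
        arm.line_to(list(cmd),velocity=v); e=p-np.array(arm.read_tool_pos())
        if np.abs(e).max()<4e-4: break
        cmd=cmd+e
    return cmd,e
E
python3 - <<'E'
from h import *
import pickle
arm.move_gripper(.7)
arm.line_to([.4369,.0159,.15],velocity=.2)
print(goto([.4369,.0159,.111],.1,3), arm.read_time(), np.round(arm.read_ft_force(),2))
arm.move_gripper(0,40); print("grip",arm.read_opening(),arm.read_finger_force(),np.round(arm.read_ft_force(),2))
arm.line_to([.4369,.0159,.25],velocity=.2); arm.pause(.2)
print(np.round(arm.read_ft_force(),2),arm.read_opening(),arm.read_time(),np.round(arm.read_tool_pos(),4))
im,c=wrist(); pickle.dump((im,c),open("held.pkl","wb"))
X=np.array(arm.read_tool_pos())-[0,0,.111-.03]; print(proj(c,X))
u,v=proj(c,X).astype(int); cv2.imwrite("pics/held.png",cv2.resize(im[v-75:v+75,u-100:u+100],(800,600),interpolation=cv2.INTER_CUBIC)); print(u,v)
E
```

```text
(array([0.43645423, 0.01581818, 0.1103766 ]), array([1.78678417e-04, 1.00767671e-04, 8.85159568e-05])) 8.1417 [ 0.64 -0.04  0.32]
grip 0.2602271278596634 39.13501788396388 [-1.79  0.61  4.45]
[ 0.11  0.35 -1.65] 0.2595556869358466 9.6167 [0.4363 0.0159 0.2488]
[260.61866616 240.41952186]
260 240
```

View pics/held.png

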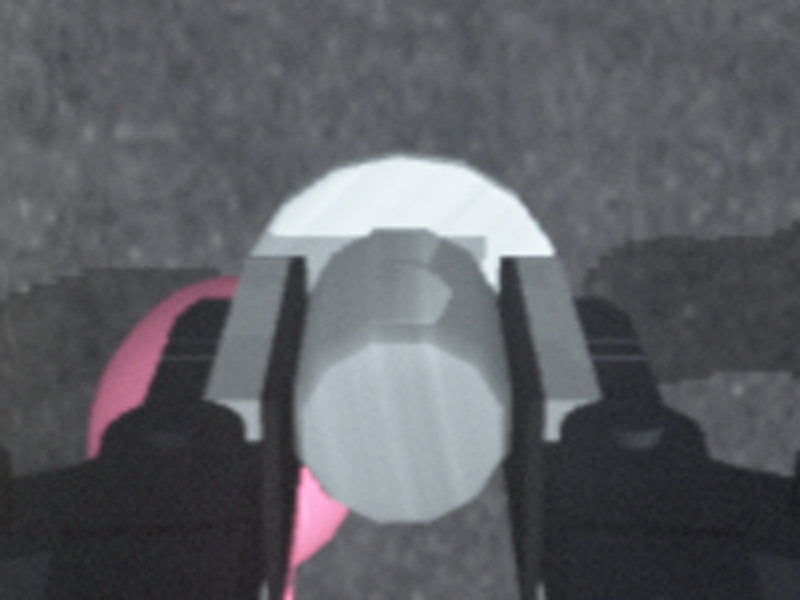

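The held stopper is upright. Its knob top is centred near (403,433) in the crop, and the collar arc, which tops out at (404,155), is unobstructed. I'll compute the apparent camera bias and then try c1.

```bash
python3 - <<'E'
from h import *
import pickle
im,c=pickle.load(open("held.pkl","rb"))
b=np.array([160+300.5/4-.5,165+343.5/4-.5,160+506.5/4-.5,165+523.5/4-.5])
p=np.array([.4363,.0159,.2488])
x=fit_circle(c,b,p[2]-.049,.012); print(x*1e3,"offset mm",((x[:2]-p[:2])*1e3).round(2))
# collar top arc: topmost pixel
for dy in (-.002,-.001,0,.001,.002): print(dy,circ_bbox(c,[p[0],p[1]+dy,p[2]-.079],.02)[1], "seen",165+155.5/4-.5)
E
```

```text
[436.43761138  15.80371511  10.37730849] offset mm [ 0.14 -0.1 ]
-0.002 207.47456300495043 seen 203.375
-0.001 205.49717090524112 seen 203.375
0 203.51299925036233 seen 203.375
0.001 201.52201311454328 seen 203.375
0.002 199.5241773317011 seen 203.375
```

```bash
cat >> h.py <<'E'
def push(xy,z0,z1,step=.001,lim=5,v=.03):
    """lower until fz rises by lim or z1 reached; returns z, rise"""
    f0=np.array(arm.read_ft_force()); z=z0; d=np.zeros(3)
    while z>z1:
        z-=step; arm.line_to([xy[0],xy[1],z],velocity=v)
        d=np.array(arm.read_ft_force())-f0
        if d[2]>lim: break
    return z,np.array(arm.read_tool_pos()),d
E
python3 - <<'E'
from h import *
arm.line_to([.5776,.2631,.26],velocity=.3)
cmd,e=goto([.5776,.2631,.216],.15,3); print(cmd,e,arm.read_time())
z,p,d=push(cmd[:2],cmd[2],.196,.001,5)
print(z,p.round(4),d.round(2),arm.read_time(),np.round(arm.read_wrist_torque(),2))
E
```

```text
[0.57756687 0.26333692 0.21588892] [0.00037211 0.00064305 0.00114843] 11.7083
0.1958889239996981 [0.5775 0.2633 0.1958] [ 0.65  0.31 -0.33] 16.7083 [ 0.03  0.   -0.04]
```

```bash
python3 - <<'E'
from h import *
p=np.array(arm.read_tool_pos()); xy=[.57757,.26334]
z,p,d=push(xy,.1959,.1835,.002,5,.04); print(z,p.round(4),d.round(2),arm.read_time())
if d[2]<5:
    z,p,d=push(xy,z,.177,.001,5,.03); print(z,p.round(4),d.round(2),arm.read_time())
im,c=wrist(); cv2.imwrite("pics/ins.png",im[100:384,60:460]); cv2.imwrite("pics/ins_side.png",snapshot("side"))
E
```

```text
0.18189999999999998 [0.5775 0.2633 0.1817] [-0.5  -0.5   0.07] 18.4583
0.17989999999999998 [0.5776 0.2634 0.1808] [-1.27 -0.78  6.05] 18.9583
```

View pics/ins.png

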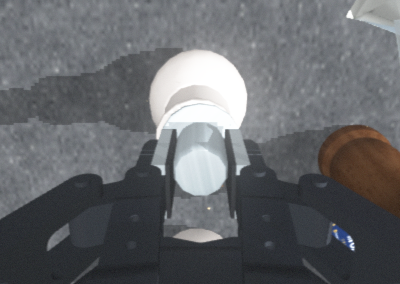

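The collar came to rest at TCP z 0.1808, against 0.181 predicted for fully seated. The rise was 6 N and the wrist view shows the collar flush on the rim at (200,130). c1 is the one that fits. I'll release the stopper and move c3 to the tray.

```bash
cat >> h.py <<'E'
def carry(src,dst):
    q=quat(np.pi/2)
    arm.movep([src[0],src[1],.24],q); arm.move_gripper(.8)
    cmd,e=goto([src[0],src[1],.137],.12,3); print("at",e.round(4),np.round(arm.read_ft_force(),1))
    f0=np.array(arm.read_ft_force()); arm.move_gripper(0,60); print("grip",arm.read_opening(),arm.read_finger_force(),np.round(arm.read_ft_force()-f0,1))
    arm.line_to([cmd[0],cmd[1],.145],velocity=.05); arm.line_to([cmd[0],cmd[1],.29],velocity=.2)
    print("lift",np.round(arm.read_ft_force()-f0,1),arm.read_opening(),arm.read_time())
    arm.line_to([dst[0],dst[1],.29],velocity=.3)
    cmd,e=goto([dst[0],dst[1],.156],.15,2); arm.pause(.2)
    z,p,d=push(cmd[:2],cmd[2],cmd[2]-.016,.001,3,.03); print("down",z,p.round(4),d.round(2))
    arm.move_gripper(.75); print("free",np.round(arm.read_ft_force(),1))
    arm.line_to([p[0],p[1],.24],velocity=.15); print(arm.read_time())
E
python3 - <<'E'
from h import *
arm.line_to([.57757,.26334,.181],velocity=.03)
arm.move_gripper(.7); print(np.round(arm.read_ft_force(),1),arm.read_time())
arm.line_to([.57757,.26334,.27],velocity=.15)
a=np.radians(7); C=np.array([.5202,-.3086]); D=np.array([np.cos(a),np.sin(a)])
carry((.6159,-.0522),C+.052*D)
im,c=wrist(); cv2.imwrite("pics/pl1.png",im)
t=snapshot("top"); cv2.imwrite("pics/pl1top.png",cv2.resize(t[110:290,100:400],(750,450),interpolation=cv2.INTER_CUBIC))
E
```

```text
[ 0.4 -0.3  0.6] 19.7583
at [ 0.0001 -0.0001  0.0005] [ 1.  -0.1 -0.7]
grip 0.468895596278537 60.69266935810447 [-1.8 -0.2  3.4]
lift [-1.  -0.3 -5.2] 0.46901162309556926 25.0417
down 0.14328171997973968 [ 0.5719 -0.3021  0.1447] [-3.43  1.12 11.19]
free [-0.6 -0.   0.1]
31.6833
```

View pics/pl1.png

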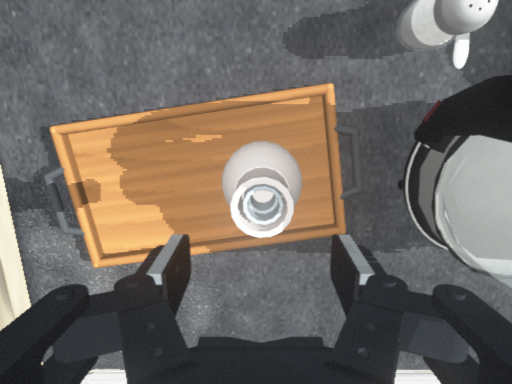

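c3 stands upright on the tray at (262,205), with the near half free. c2 is next.

```bash
python3 - <<'E'
from h import *
a=np.radians(7); C=np.array([.5202,-.3086]); D=np.array([np.cos(a),np.sin(a)])
carry((.5750,.1045),C-.054*D)
arm.line_to([.46,-.40,.35],velocity=.3); arm.pause(.3)
print(arm.read_time())
t=snapshot("top")[90:270,90:410]; s=snapshot("side")[130:340,120:420]
cv2.imwrite("pics/end.png",np.vstack([cv2.resize(t,(533,300),interpolation=cv2.INTER_CUBIC),cv2.resize(s,(533,300),interpolation=cv2.INTER_CUBIC)]))
E
```

```text
at [0.0004 0.0002 0.0001] [ 0.1  0.3 -0.7]
grip 0.45975368441163655 61.249949745833874 [-0.4 -0.8  3.5]
lift [-0.3 -0.2 -3.7] 0.45888544247409385 36.3417
down 0.14334689521269386 [ 0.4667 -0.3151  0.1447] [-2.85  0.35  9.22]
free [ 0.5 -0.4 -0.7]
43.5833
44.5
```

View pics/end.png

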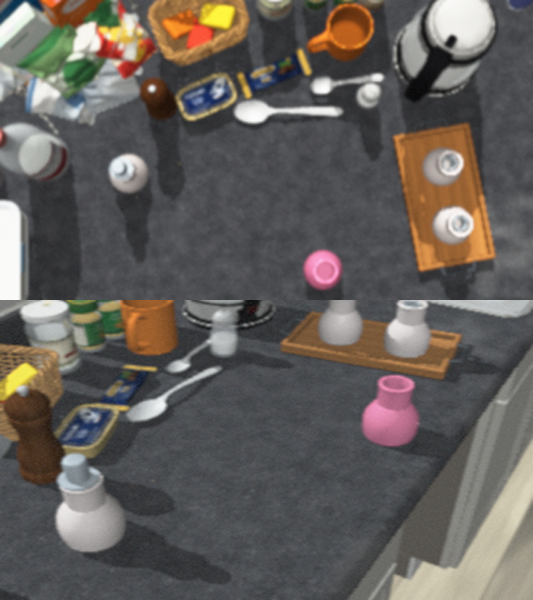

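The final views show c1 closed with its collar down, at (128,170) in the top view and (80,490) in the side view. Two cruets stand upright on the tray at (443,165) and (453,225). The salt, mill, spoon and pink vase look undisturbed.

```bash
python3 -c "
from station import ticket; print(ticket.finish_job())"
```

```text
the job is handed in; nothing more can be done
None
```

The job is handed in at about 44.5 s: the stopper is fully seated in the leftmost cruet (about 6 N push), which was not moved, and the other two stand upright on the tray; the wrist pictures showed its bore was the straight one, so it was the only neck tried.

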